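# Lock the solar lantern to the ledge with a linchpin

## Task

Lock the solar lantern to the ledge: pick up the loose linchpin by its tab, feel for the hole in the steel staple beside the lantern and push the pin gently through both lugs, ring still open, until its shoulder is fully home. Then let go of it and swing its sprung ring over the pin end until it snaps shut, leaving the pin home. Do not ram the pin against the staple or crush the ring (keep every push well under 25 N), and leave the bowl, jar and hairbrush where they are.

Things in the scene. Friction and masses are not known exactly. Their poses are not given: they have to be found in the camera images.
- pin_grip (a point): Loose steel linchpin, about 250 g, flat on the ledge at the start. Point on its upright tab, the plate to grasp from above with fingers closing along y: 14 mm thick (y), 40 mm long (x), 44 mm tall (z). The point is midway along it, 22 mm above the pin's underside, 26 mm behind the shoulder's front face. x: along the pin to its tip; z up.
- pin_tip (a point): Centre of the pin's end face. The shank is square, 12 x 12 mm, and reaches 58 mm forward of the shoulder; its last 5 mm are a round nose tapering from 12 to 11 mm across. The shank's axis is 6 mm above the pin's underside and 16 mm below pin_grip. x points out of the tip.
- pin_shoulder (a point): Centre of the shank on the front face of the shoulder (a plate 6 mm thick, 34 mm wide, 24 mm high, that cannot pass the hole). x points to the tip.
- ring (a joint): Swing of the ring, rad. Starts open at 0 (raised 60 degrees from the tip direction); 1.05 = shut, the end bar crossing 11 mm beyond the pin's tip. Hinge axle on the shank's axis, 3 mm behind the shoulder's front face. An over-centre spring holds it open or shut: pressing the bar down takes up to about 8 N at the start, less later, and beyond about 0.55 it snaps shut by itself.
- ring_bar (a point): Centre of the ring's end bar, 72 mm from the hinge axle. The ring is wire 5.6 mm thick, 68 mm wide between the centres of its legs, which pass outside the lugs; the bar is straight for 48 mm. x points from the hinge to the bar. Pressing the bar straight down can drag the pin back out; pushing it forward (along the pin) from inside the raised ring swings it too and keeps the pin home.
- staple_mouth (a point): Nominal mouth of the staple's rectangular hole (14.5 mm wide, 16 mm high), front face of its near lug, 60 mm above the ledge. x: level push direction; y: level, to the lantern; z up. The staple is bolted through slots, so the real hole is fixed 5 to 14 mm to the -y side or to the +y side of this point: feel for it. x and z are true.
- bowl: Stainless steel bowl, 120 mm across, 50 mm high; origin at the centre of its underside. Leave alone.
- jar: White ceramic jar, 72 mm across, 85 mm high; origin at the centre of its underside. Leave alone.
- hairbrush: Orange plastic hairbrush, 210 mm long, 28 mm high, lying bristles down; origin on the ledge where handle and head meet, x towards the head. Leave alone.
- staple_exit (a point): Nominal hole exit, far face of the far lug, 48 mm along x from staple_mouth, same axes, same unknown sideways shift. Two lugs, each 54 mm wide, 8 mm thick, 78 mm tall, with the lantern's 6 mm tang (slightly larger hole) midway between; all share the shift. A plate 8 mm high lies under them.
- lantern (a point): Centre of the solar lantern, half-way up: yellow and clear, 92 mm across, 185 mm tall with its handle, fixed; joined to the staple by a strap 8 mm high. Keep clear.
Things that resemble listed ones, but are neither listed nor needed, are in the scene too. What is shaped like the part that bears pin_grip but green is not meant.

How it is judged:
On the way, in this order (a step that is already met when the one before it is completed fails the run):
1. the pin is through both lugs with its shoulder home (within 5 mm of the near lug), its ring still open (x of pin_shoulder in the frame of staple_mouth between -0.005 and 0.004 m and y of pin_tip in the frame of staple_mouth between -0.019 and 0.019 m and z of pin_tip in the frame of staple_mouth between -0.006 and 0.006 m and angle between the x axis of pin_tip and the x axis of staple_mouth, either way round below 0.15 rad and value of joint ring below 0.35 rad), for 0.2 s.
2. the ring has been swung over the pin end and is shut (value of joint ring above 0.95 rad), for 0.2 s.
At the end, for the whole second after the job is handed in: The pin is through both lugs of the staple, level within 0.15 rad, its shoulder within 6 mm of the near lug, and its ring shut over the pin end (ring angle above 0.95 of 1.05 rad) (x of pin_shoulder in the frame of staple_mouth between -0.006 and 0.004 m and y of pin_tip in the frame of staple_mouth between -0.019 and 0.019 m and z of pin_tip in the frame of staple_mouth between -0.006 and 0.006 m and angle between the x axis of pin_tip and the x axis of staple_mouth, either way round below 0.15 rad and value of joint ring above 0.95 rad); the robot touches nothing.
It fails at once if the pin or its ring is rammed against the staple (over 25 N) (contact force between pin and staple above 25 N).
It fails at once if the fingers press the ring with over 25 N (contact force between ring and the fingers above 25 N).
It fails at once if the bowl, jar or hairbrush is moved more than 30 mm (distance of any of bowl, jar, hairbrush from where it was at the start of the episode above 0.03 m).
It also fails if it takes over 64 s, if anything falls off the work surface, if the arm or the gripper's body presses on something with over 40 N, if the wrist force passes 120 N, or if a joint passes its speed limit or range.

## Robot

A 6-joint arm with a two-finger parallel gripper is mounted at the origin on the work surface. World frame = base frame: x ahead of the robot, y to its left, z up, the work surface at z = 0. Lengths are in m, angles in rad, forces in N, time in s.
With the tool pointing down it reaches from about 0.375 to 0.925 m from the base axis. Payload 5.7 kg.
Tool frame: the origin (TCP) lies at the very end of the fingers, on their centre line; the grasp point (between the pads) lies manip.grip_point_offset behind it (manip.grip_point_offset is the distance from the TCP to the grasp point, in m); z points along the fingers, y is the line along which they close (so a half turn about z gives the same grasp; the last joint's range is limited). The gripper opens to 85 mm and grips with 20 to 120 N. Pads are 22 mm wide; open, the fingers measure 114 mm over their backs; the gripper's body (76 mm by 85 mm) begins 54 mm behind the grasp point. The pads swing forward as they close: fully open they stand 13 mm farther back than shut.
Start: joints at [-1.279, 0.359, 1.51, -0, 1.272, -0.115], TCP at [0.237, -0.551, 0.231] pointing down, gripper open.
Joint ranges: [-2.97, 2.97], [-1.01, 2.36], [0.21, 2.38], [-0.96, 4.11], [0.2, 2.71], [-2.98, 2.98]. Speed limits (rad/s): [2.39, 2.39, 3.14, 3.14, 3.14, 3.14].

## Interface

Orientations are given as [roll, pitch, yaw] about the fixed x, y, z axes, in that order (R = Rz(yaw) Ry(pitch) Rx(roll)).
In Python, from cell import manip, grab_frame, ticket gives the robot as it stands. The module is installed in compiled form; this text tells all that it offers.
- The arm moves only by the tool play_rows, never from a script. Its argument "commands" is a list of rows, each a list of 3 entries, a list of its own where there are three numbers: the shift along the tool's x, y, z in mm, then the turn, a rotation vector about the tool's x, y, z in rad, then the closure, from 0 (fully open) to 1 (shut). In form: [[[dx, dy, dz], [ax, ay, az], jaw], ...]. A call has 1 to 10 rows; each row is the pose to reach, as a shift and turn from the pose commanded when the call began, along the tool's axes at that moment; what a row does not reach only later rows make up. A row lasts 1/12 s, in which the tool goes at most 41.7 mm and 7.16 degrees, less where a joint would pass 70% of its speed; a pose out of reach is approached as far as the arm can. A call with a gripper value outside its range is refused whole. The fingers move at their own pace and stop on an object; "grip_force" is the grip in N (left out, the last holds). Time passes only in rows, so rows that repeat a pose let the fingers close. It gives the time, the measured TCP pose, the force, the opening and the grip force at its end, in the units of the state.
- manip.observe(): the state, without advancing time (a new reading comes with each control period).
- grab_frame(name): name is "scene" or "top" or "wrist"; returns a dict with "pixels" (384x512x3 uint8, red, green, blue), "range_z" (384x512 float32, m along the optical axis (not along the pixel's ray), 0 where there is no reading), "fov_y" (degrees; the focal length in pixels is half the picture's height over the tangent of half this angle, whatever the lens; pixels are square), "cx", "cy" (the principal point, pixels), "distortion" ([k1, k2, p1, p2, k3] as OpenCV has them; the pictures are not rectified), "position" and "rotation" of the camera in the world. Camera axes: x right, y up, looking along -z (the intrinsics and any distortion apply to the point x, -y, -z); pixel columns grow to the right and rows downward; lengths in m; the calibration is good to about 2 mm. A picture is of the moment at which its call begins.
- ticket.sign_off(): hands the job in; it is judged then, once.
The state is a dict: "time_s": time; "joint_pos": joint angles; "joint_velocities": joint speeds; "effort": joint torques, N m; "tcp_pos": TCP position; "orientation": TCP orientation; "wrist_force": force on the tool from outside, world axes, zero at the start; "ft_torque": the same for the moment, N m; "width": opening from 0.0 (shut) to 1.0 (fully open); "gripper_force": force on a finger pad.
Only numpy, scipy, OpenCV 4.12 (cv2) and the standard library are available. Lean on these libraries where they do the work, as an engineer would, in place of code of your own. Each camera call takes 0.05 s, during which the arm holds its last target. There are 200 camera calls.

## Working session

There is one attempt and no reset: what is moved stays moved. The work goes in short steps, Python scripts to look and compute and a tool call to move; the robot and the scene stay as the last step left them, time stands still between calls to the robot, and variables do not carry over. Pictures are saved under pics/ and viewed, at most 11 in all, crops included, and the job is handed in when it is done.

Besides the shell and the picture viewer there is one more tool, called as a command line: name --argument value ..., lists and objects as JSON in quotes. play_rows: Moves the arm, as the interface text tells. Its arguments: {"type":"object","properties":{"commands":{"type":"array"},"grip_force":{"type":"number"}},"required":["commands"]}

```bash
mkdir -p pics; cat > h.py <<'E'
import numpy as np, cv2
from cell import manip, grab_frame, ticket
from scipy.spatial.transform import Rotation as R
def snap(n,f=None):
    d=grab_frame(n); np.savez('%s.npz'%(f or n),**{k:np.array(v) for k,v in d.items()}); return d
def load(f): return dict(np.load('%s.npz'%f,allow_pickle=True))
def K(d):
    f=192/np.tan(np.radians(float(d['fov_y']))/2); return np.array([[f,0,float(d['cx'])],[0,f,float(d['cy'])],[0,0,1]])
def RM(d):
    r=np.array(d['rotation'],float)
    return r if r.shape==(3,3) else R.from_euler('xyz',r).as_matrix()
def ray(d,u,v):
    p=cv2.undistortPoints(np.array([[[u,v]]],float),K(d),np.array(d['distortion'],float))[0,0]
    return np.array([p[0],-p[1],-1.])
def p3(d,u,v,z=None):
    r=RM(d)@ray(d,u,v); o=np.array(d['position'])
    if z is None: return o+r*float(d['range_z'][int(round(v)),int(round(u))])
    return o+r*(z-o[2])/r[2]
def proj(d,P):
    c=RM(d).T@(np.array(P)-d['position']); q=np.array([[c[0],-c[1],-c[2]]])
    return cv2.projectPoints(q,np.zeros(3),np.zeros(3),K(d),np.array(d['distortion'],float))[0][0,0]
E
python3 - <<'E'
from h import *
print(manip.observe(), manip.grip_point_offset)
ims=[]
for n in('scene','top','wrist'):
    d=snap(n); cv2.imwrite('pics/%s.png'%n,d['pixels'][:,:,::-1]); print(n,d['position'],d['rotation'],d['fov_y'])
cv2.imwrite('pics/top_big.png',cv2.resize(load('top')['pixels'][:,:,::-1],(800,600),interpolation=cv2.INTER_CUBIC))
cv2.imwrite('pics/scene_big.png',cv2.resize(load('scene')['pixels'][:,:,::-1],(800,600),interpolation=cv2.INTER_CUBIC))
E
```

```text
{'time_s': 0.0, 'joint_pos': array([-1.27909446e+00,  3.59518045e-01,  1.51142840e+00, -1.09156552e-05,
        1.27245873e+00, -1.15089093e-01]), 'joint_velocities': array([ 0.00057935,  0.00095166, -0.00187855,  0.00061621, -0.00133285,
       -0.00193324]), 'effort': array([-1.95052166e-04, -5.27620697e+01, -2.78622329e+01, -3.54460699e-04,
        1.32691945e-02, -1.57128966e-05]), 'tcp_pos': array([ 0.23720222, -0.55040078,  0.23044733]), 'orientation': array([-3.13979093e+00, -1.97781687e-04,  4.06794003e-01]), 'wrist_force': array([ 0.91370249,  0.6731737 , -0.16122899]), 'ft_torque': array([-0.03610611, -0.00585529, -0.01973493]), 'gripper_force': 0.0, 'width': 1.00165740768852} 0.0187
scene [ 1.31612161 -0.01834573  0.63039885] [ 0.92526035 -0.01826134  1.47992882] 57.80765153577753
top [0.53220738 0.07056389 1.32325919] [ 0.07533976 -0.01077626 -1.57266598] 45.15984540157004
wrist [ 0.31176688 -0.5181519   0.37200793] [-3.19968829e-01  9.25418207e-04 -1.16306182e+00] 71.95392810380065
```

View pics/top_big.png

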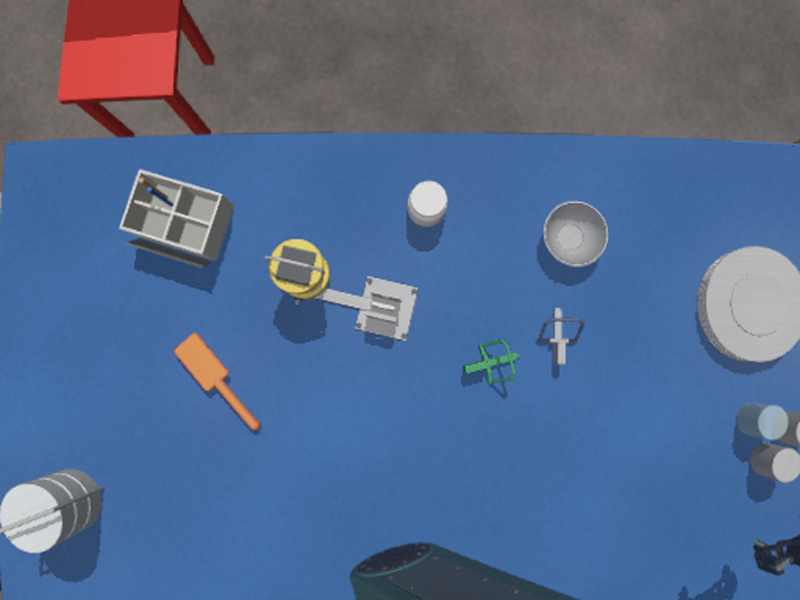

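View pics/scene_big.png

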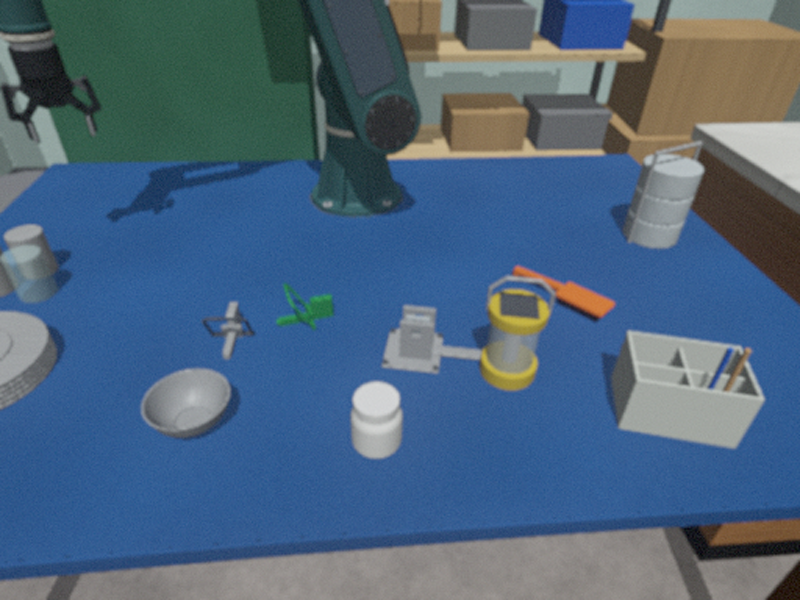

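Candidates for the pin, in top_big: grey linchpin at (560,335), green lookalike at (492,362). I choose the grey one. The staple is at (387,308), with the lantern on its +y (left) side.

```bash
python3 - <<'E'
from h import *
d=load('top'); im=d['pixels'][:,:,::-1]
a=cv2.resize(im[190:240,335:385],(400,400),interpolation=cv2.INTER_CUBIC)
b=cv2.resize(im[172:222,222:272],(400,400),interpolation=cv2.INTER_CUBIC)
cv2.imwrite('pics/crop1.png',np.hstack([a,b]))
# 3D point cloud near pin and staple
V,U=np.mgrid[0:384,0:512]
def cloud(d,u0,u1,v0,v1):
    return np.array([np.r_[u,v,p3(d,u,v)] for v in range(v0,v1) for u in range(u0,u1) if d['range_z'][v,u]>0])
c=cloud(d,335,385,190,240); t=c[:,4]; print('table',np.median(t))
for u,v in [(357,200),(358,212),(358,218),(359,228)]: print(u,v,p3(d,u,v))
h=c[c[:,4]>np.median(t)+.03]; print('high pin',len(h),h[:,2:].mean(0),h[:,2:].min(0),h[:,2:].max(0))
s=cloud(d,222,272,172,222); h=s[s[:,4]>.06]; print('high staple',len(h),h[:,2:].mean(0),h[:,2:].min(0),h[:,2:].max(0))
E
```

```text
table 5.0165017718151184e-05
357 200 [ 0.60372882 -0.23599735  0.00837536]
358 212 [ 0.56894817 -0.23713486  0.01373627]
358 218 [ 0.55154616 -0.233798    0.02690907]
359 228 [ 0.52326936 -0.2330372   0.04084031]
high pin 169 [ 0.55437613 -0.23359266  0.05160903] [ 0.50918384 -0.27105194  0.03083793] [ 0.58955603 -0.19687715  0.07500588]
high staple 161 [0.61547691 0.08721948 0.07607449] [0.58689873 0.05612841 0.06247934] [0.64454316 0.11835726 0.08500911]
```

View pics/crop1.png

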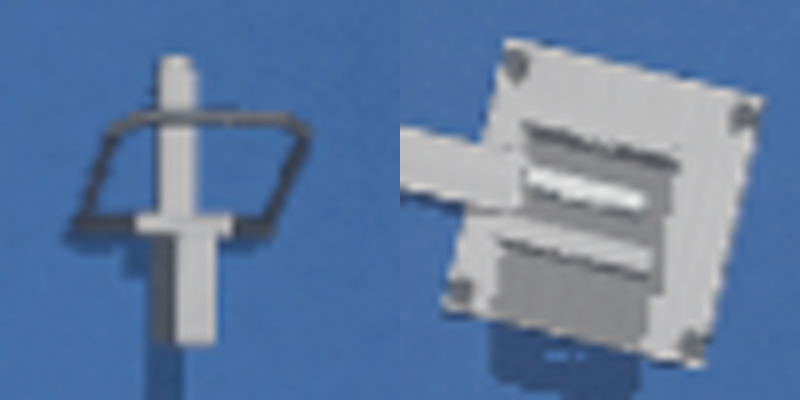

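The crop's left half confirms the grey pin. Its tip is at crop (177,55), i.e. top (357.1,196.9), and the tab top is at (196,290), i.e. (359.5,226.2). The ring is raised over the shank. The right half shows the staple plate with corners (510,40), (765,100), (705,365) and (445,305), and the near lug front at (570,300).

```bash
python3 - <<'E'
from h import *
d=load('top'); 
L=lambda x,y:(335+x/8-.5,190+y/8-.5); S=lambda x,y:(222+(x-400)/8-.5,172+y/8-.5)
tip=p3(d,*L(177,55),.01); tabb=p3(d,*L(196,343),.044); tabf=p3(d,*L(200,236),.044); sh=p3(d,*L(184,222),.024)
print(tip,tabb,tabf,sh); 
v=tip-(tabb+tabf)/2; print('yaw',np.arctan2(v[1],v[0]),'grip',(tabb+tabf)/2, np.hypot(v[0],v[1]))
c=[p3(d,*S(*q),.008) for q in((510,40),(765,100),(705,365),(445,305))]
for q in c: print(q)
e=c[0]-c[1]+c[3]-c[2]; print('centre',np.mean(c,0),'yaw y',np.arctan2(e[1],e[0])-np.pi/2)
a,b=p3(d,*S(497,262),.078),p3(d,*S(650,295),.078); print('lug front top',a,b)
s=load('scene'); u,v=proj(s,np.mean(c,0)+[0,0,.05]); u,v=int(u),int(v); print(u,v)
im=s['pixels'][v-30:v+30,u-40:u+40,::-1]; cv2.imwrite('pics/crop2.png',cv2.resize(im,(800,600),interpolation=cv2.INTER_CUBIC))
E
```

```text
[ 0.61410787 -0.2346945   0.01      ] [ 0.51106165 -0.23214953  0.044     ] [ 0.5484619  -0.23404015  0.044     ] [ 0.55373181 -0.23305755  0.024     ]
yaw -0.018963127173017565 grip [ 0.52976178 -0.23309484  0.044     ] 0.08436126289334368
[0.67181671 0.11469059 0.008     ]
[0.65016541 0.02347391 0.008     ]
[0.55552997 0.04516846 0.008     ]
[0.57699125 0.1377194  0.008     ]
centre [0.61362583 0.08026309 0.008     ] yaw y -0.23043644164989363
lug front top [0.5891074  0.11661886 0.078     ] [0.57791314 0.06501333 0.078     ]
264 207
```

View pics/crop2.png

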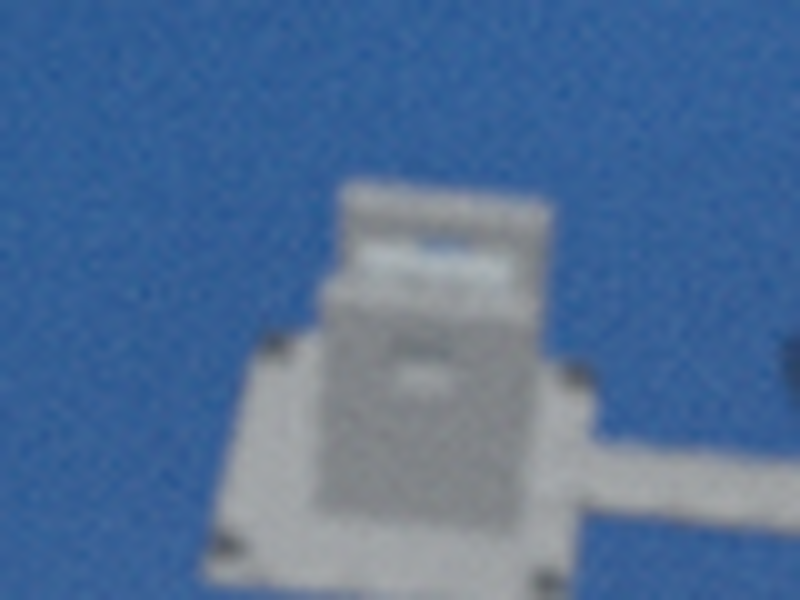

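Scene crop: the far lug face spans x≈322–535, and the hole at (423,370) is at the lug's centre. I'll move above the pin now.

play_rows --commands '[[[395,-175,80],[0,0,0.426],0],[[395,-175,80],[0,0,0.426],0],[[395,-175,80],[0,0,0.426],0],[[395,-175,80],[0,0,0.426],0],[[395,-175,80],[0,0,0.426],0],[[395,-175,80],[0,0,0.426],0],[[395,-175,80],[0,0,0.426],0],[[395,-175,80],[0,0,0.426],0],[[395,-175,80],[0,0,0.426],0],[[395,-175,80],[0,0,0.426],0]]' --grip_force 60

```text
time_s: 0.98
tcp_pos: [0.514, -0.2515, 0.1557]
orientation: [-3.141, 0.0, -0.019]
wrist_force: [0.2, -0.1, -0.2]
width: 1.005
gripper_force: 0.0
```

play_rows --commands '[[[0,0,0],[0,0,0],0],[[0,0,0],[0,0,0],0],[[0,0,0],[0,0,0],0],[[0,0,0],[0,0,0],0]]'

```text
time_s: 1.32
tcp_pos: [0.5123, -0.2543, 0.1563]
orientation: [3.141, 0.0, -0.02]
wrist_force: [-0.7, -0.7, -0.5]
width: 1.0
gripper_force: 0.0
```

```bash
python3 - <<'E'
from h import *
d=snap('wrist','w1'); print(d['position'],d['rotation'])
for P in [(.53,-.233,.044),(.614,-.235,.006)]: print(proj(d,P))
cv2.imwrite('pics/w1.png',cv2.resize(d['pixels'][:,:,::-1],(800,600),interpolation=cv2.INTER_CUBIC))
E
```

```text
[ 0.5934498  -0.25535519  0.29771034] [-3.20191049e-01 -1.02526921e-03 -1.59003776e+00]
[229.70802677 174.31613151]
[230.91181675  85.87833576]
```

View pics/w1.png

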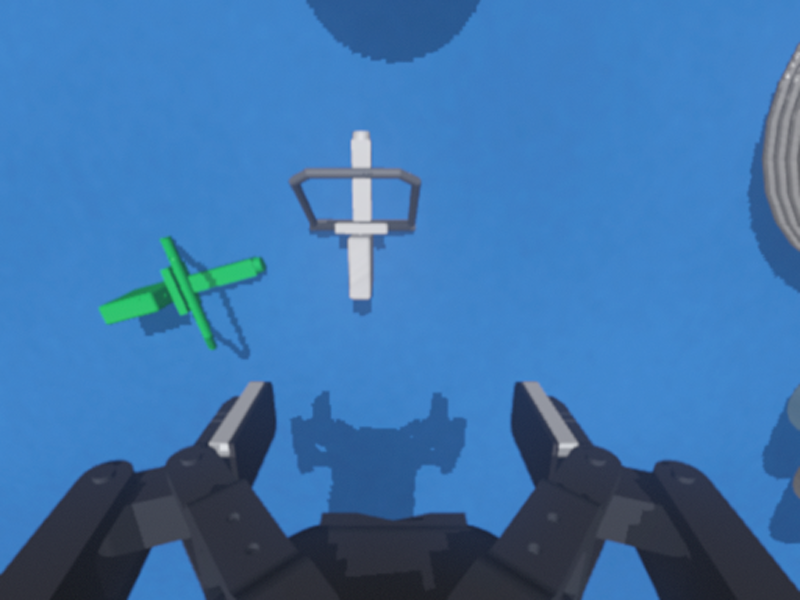

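The wrist view shows the grey pin's tip at (361,133), tab top at (361,240)–(360,298) and the ring open. That is within 3 mm of the top-view estimate. The green lookalike is at (180,290).

play_rows --commands '[[[19.5,-20.7,40],[0,0,0],0],[[19.5,-20.7,75],[0,0,0],0.3],[[19.5,-20.7,110],[0,0,0],0.3],[[19.5,-20.7,135],[0,0,0],0.3],[[19.5,-20.7,148],[0,0,0],0.3],[[19.5,-20.7,148],[0,0,0],0.3],[[19.5,-20.7,148],[0,0,0],0.7],[[19.5,-20.7,148],[0,0,0],0.9],[[19.5,-20.7,148],[0,0,0],1],[[19.5,-20.7,148],[0,0,0],1]]' --grip_force 80

```text
time_s: 2.2
tcp_pos: [0.534, -0.2339, 0.0099]
orientation: [3.14, -0.003, -0.02]
wrist_force: [-2.9, 0.7, 2.7]
width: 0.154
gripper_force: 77.7
```

play_rows --commands '[[[0,0,0],[0,0,0],1],[[0,0,0],[0,0,0],1],[[0,0,0],[0,0,0],1],[[0,0,0],[0,0,0],1]]'

```text
time_s: 2.53
tcp_pos: [0.534, -0.2338, 0.0099]
orientation: [3.14, -0.003, -0.019]
wrist_force: [-0.7, -1.6, 7.6]
width: 0.155
gripper_force: 79.0
```

play_rows --commands '[[[0,0,-25],[0,0,0],1],[[0,0,-60],[0,0,0],1],[[-5,-20,-100],[0,0,0.02],1],[[-10,-55,-130],[0,0,0.05],1],[[-18,-90,-150],[0,0,0.1],1],[[-25,-125,-150],[0,0,0.15],1],[[-30,-160,-150],[0,0,0.21],1],[[-36,-195,-150],[0,0,0.21],1],[[-42,-230,-150],[0,0,0.21],1],[[-48,-265,-150],[0,0,0.21],1]]'

```text
time_s: 3.37
tcp_pos: [0.4892, 0.0346, 0.1588]
orientation: [-3.141, -0.001, -0.229]
wrist_force: [1.1, 0.2, -1.9]
width: 0.151
gripper_force: 78.5
```

play_rows --commands '[[[10,-30,0],[0,0,0],1],[[10,-60,0],[0,0,0],1],[[10,-85,0],[0,0,0],1],[[10,-85,0],[0,0,0],1],[[10,-85,0],[0,0,0],1],[[10,-85,0],[0,0,0],1]]'

```text
time_s: 3.87
tcp_pos: [0.5185, 0.1132, 0.1583]
orientation: [3.141, 0.0, -0.228]
wrist_force: [0.3, -0.4, -3.6]
width: 0.148
gripper_force: 78.7
```

```bash
python3 - <<'E'
from h import *
print({k:v for k,v in manip.observe().items() if k in('tcp_pos','orientation','wrist_force','width')})
d=snap('wrist','w2'); snap('scene','s2'); snap('top','t2'); print(d['position'],d['rotation'])
cv2.imwrite('pics/w2.png',cv2.resize(d['pixels'][:,:,::-1],(800,600),interpolation=cv2.INTER_CUBIC))
E
```

```text
{'tcp_pos': array([0.51846933, 0.11315177, 0.15827692]), 'orientation': array([ 3.14108168e+00,  4.34634585e-04, -2.28378072e-01]), 'wrist_force': array([ 0.25422628, -0.42132778, -3.61526542]), 'width': 0.1481604796415302}
[0.5975128  0.09541981 0.29968098] [-3.20172940e-01 -1.20563223e-03 -1.79822935e+00]
```

View pics/w2.png

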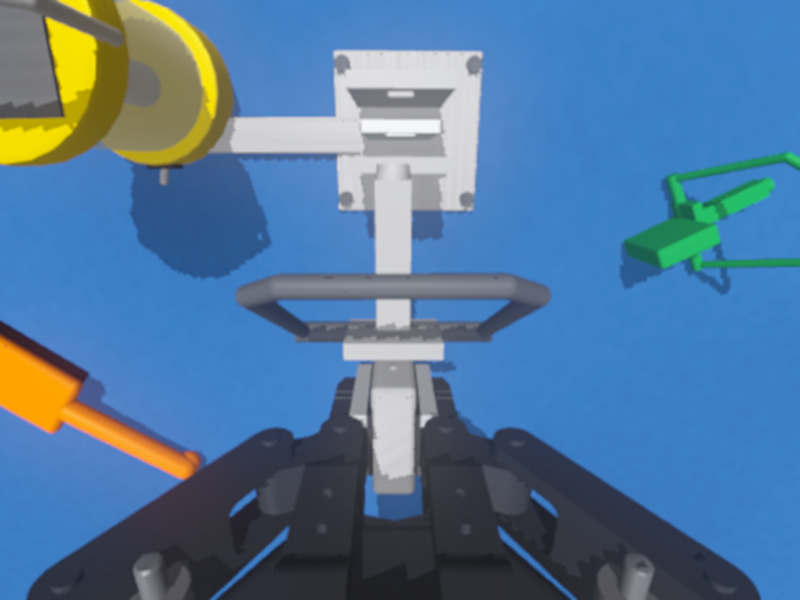

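Wrist view: the pin hangs square in the grip, with its tip at (394,170) and its shank axis at column 394. The staple's plate spans (335–482, 52–210), and the lug/hole light is at column ~401. I'll use depth for the lugs.

```bash
python3 - <<'E'
from h import *
d=load('w2'); T=np.array([.51847,.11315,.15828]); yaw=-.2284
X=np.array([np.cos(yaw),np.sin(yaw),0]);Y=np.array([-np.sin(yaw),np.cos(yaw),0])
def cl(u0,u1,v0,v1):
    c=[]
    for v in range(v0,v1):
        for u in range(u0,u1):
            if d['range_z'][v,u]>0:
                P=p3(d,u,v)-T; c.append([P@X,P@Y,P[2]+T[2],u,v])
    return np.array(c)
c=cl(205,320,28,140)
def show(n,m):
    h=c[m]; print(n,len(h),np.percentile(h[:,:3],[1,50,99],axis=0).round(4).tolist())
x,y,z=c[:,:3].T
print('plate'); show('plate',(abs(z-.008)<.002))
hh,e=np.histogram(x[(z>.070)&(z<.1)],bins=np.arange(.04,.16,.004)); print(list(zip(e.round(3),hh)))
hz,e=np.histogram(z[z>.02],bins=np.arange(.02,.17,.005)); print(list(zip(e.round(3),hz)))
top=(z>.073)&(z<.085)
for a in np.arange(.04,.14,.004):
    m=top&(x>=a)&(x<a+.004)
    if m.sum()>10: print(a.round(3),m.sum(),y[m].min().round(4),y[m].max().round(4),np.median(z[m]).round(4))
pin=(z>.12)
for a in np.arange(.03,.1,.005):
    m=pin&(x>=a)&(x<a+.005)
    if m.sum()>5: print('pin',a.round(3),m.sum(),np.percentile(y[m],[2,50,98]).round(4),np.median(z[m]).round(4), x[m].max().round(4))
E
```

```text
plate
plate 1541 [[0.0597, -0.0525, 0.006], [0.1002, 0.0121, 0.007], [0.1466, 0.0479, 0.0089]]
[(np.float64(0.04), np.int64(0)), (np.float64(0.044), np.int64(0)), (np.float64(0.048), np.int64(0)), (np.float64(0.052), np.int64(0)), (np.float64(0.056), np.int64(0)), (np.float64(0.06), np.int64(0)), (np.float64(0.064), np.int64(0)), (np.float64(0.068), np.int64(0)), (np.float64(0.072), np.int64(0)), (np.float64(0.076), np.int64(151)), (np.float64(0.08), np.int64(273)), (np.float64(0.084), np.int64(136)), (np.float64(0.088), np.int64(0)), (np.float64(0.092), np.int64(0)), (np.float64(0.096), np.int64(153)), (np.float64(0.1), np.int64(253)), (np.float64(0.104), np.int64(0)), (np.float64(0.108), np.int64(0)), (np.float64(0.112), np.int64(0)), (np.float64(0.116), np.int64(310)), (np.float64(0.12), np.int64(411)), (np.float64(0.124), np.int64(166)), (np.float64(0.128), np.int64(0)), (np.float64(0.132), np.int64(0)), (np.float64(0.136), np.int64(0)), (np.float64(0.14), np.int64(0)), (np.float64(0.144), np.int64(0)), (np.float64(0.148), np.int64(0)), (np.float64(0.152), np.int64(0))]
[(np.floa
[... 825 characters left out ...]
14), np.int64(0)), (np.float64(0.145), np.int64(0)), (np.float64(0.15), np.int64(15)), (np.float64(0.155), np.int64(746)), (np.float64(0.16), np.int64(24)), (np.float64(0.165), np.int64(0))]
0.076 151 -0.03 0.0232 0.077
0.08 273 -0.03 0.0237 0.077
0.084 136 -0.0296 0.0238 0.0769
0.096 67 -0.0216 0.0166 0.0734
0.1 111 -0.0231 0.0165 0.0735
0.116 269 -0.0306 0.0235 0.0766
0.12 411 -0.0305 0.0236 0.0769
0.124 166 -0.0296 0.0234 0.0768
pin 0.06 23 [-0.0049  0.0006  0.0062] 0.1591 0.0648
pin 0.065 229 [-0.0051  0.0006  0.0064] 0.1589 0.0699
pin 0.07 226 [-0.005   0.0006  0.0063] 0.1589 0.0749
pin 0.075 223 [-0.0051  0.0007  0.0061] 0.1582 0.0797
pin 0.08 84 [-0.0046  0.0007  0.0059] 0.1578 0.0817
```

```bash
python3 - <<'E'
from h import *
d=load('w2'); T=np.array([.51847,.11315,.15828]); yaw=-.2284
X=np.array([np.cos(yaw),np.sin(yaw),0]);Y=np.array([-np.sin(yaw),np.cos(yaw),0])
F=lambda x,y,z:proj(d,[*(T+x*X+y*Y)[:2],z])
print('proj hole edges at far lug near face', F(.118,-.0033-.00725,.06),F(.118,-.0033+.00725,.06),'tang',F(.0995,-.0033-.00725,.06),F(.0995,-.0033+.00725,.06))
g=d['pixels'].astype(int).sum(2)//3
for v in range(57,66): print(v,g[v,240:274].tolist())
im=d['pixels'][25:130,205:345-30,::-1]; cv2.imwrite('pics/w2c.png',cv2.resize(im,None,fx=5.5,fy=5.5,interpolation=cv2.INTER_CUBIC))
s=load('s2'); Fs=lambda x,y,z:proj(s,[*(T+x*X+y*Y)[:2],z])
print('scene hole exp',Fs(.126,-.0033,.06),'tip',Fs(.081,.0007,.156))
E
```

```text
proj hole edges at far lug near face [264.66726422  59.39259043] [247.03650601  59.36144682] tang [264.32962996  83.43626166] [247.11889029  83.4098486 ]
57 [130, 130, 130, 130, 131, 131, 131, 131, 136, 143, 144, 145, 148, 150, 149, 149, 149, 149, 149, 149, 150, 149, 148, 148, 143, 137, 137, 138, 138, 137, 137, 138, 138, 138]
58 [119, 117, 117, 118, 119, 117, 120, 129, 154, 179, 183, 183, 183, 182, 182, 182, 183, 182, 182, 182, 182, 182, 181, 175, 155, 126, 118, 118, 118, 120, 119, 119, 118, 120]
59 [119, 118, 119, 119, 119, 119, 121, 138, 176, 208, 213, 213, 213, 213, 213, 212, 213, 212, 212, 212, 213, 212, 211, 205, 180, 136, 119, 120, 120, 120, 119, 120, 120, 119]
60 [119, 119, 120, 120, 120, 119, 121, 138, 178, 211, 218, 217, 217, 217, 217, 216, 217, 217, 217, 217, 217, 217, 216, 211, 186, 140, 119, 118, 120, 120, 120, 121, 119, 120]
61 [120, 120, 119, 120, 120, 119, 120, 130, 158, 184, 193, 195, 195, 194, 194, 195, 194, 194, 194, 194, 195, 194, 194, 190, 171, 134, 119, 120, 120, 120, 120, 120, 120, 120]
62 [120, 119, 120, 120, 120, 120, 120, 122, 132, 142, 149, 152, 152, 152, 152, 152, 152, 152, 152, 152, 151, 151, 151, 150, 142, 125, 120, 121, 120, 121, 121, 121, 121, 121]
63 [121, 119, 120, 120, 121, 120, 120, 121, 120, 122, 123, 123, 124, 124, 124, 124, 124, 123, 124, 124, 124, 124, 124, 124, 122, 121, 120, 121, 119, 121, 120, 120, 120, 120]
64 [120, 120, 121, 120, 120, 120, 120, 120, 120, 120, 120, 120, 120, 120, 120, 120, 120, 121, 120, 120, 120, 120, 120, 121, 121, 121, 120, 121, 121, 121, 121, 121, 121, 120]
65 [120, 120, 120, 121, 121, 120, 120, 120, 120, 121, 121, 121, 120, 120, 121, 121, 121, 121, 120, 120, 121, 121, 120, 121, 121, 121, 120, 121, 121, 121, 120, 121, 120, 121]
scene hole exp [266.45344925 213.06545989] tip [271.50839787 172.15062029]
```

View pics/w2c.png

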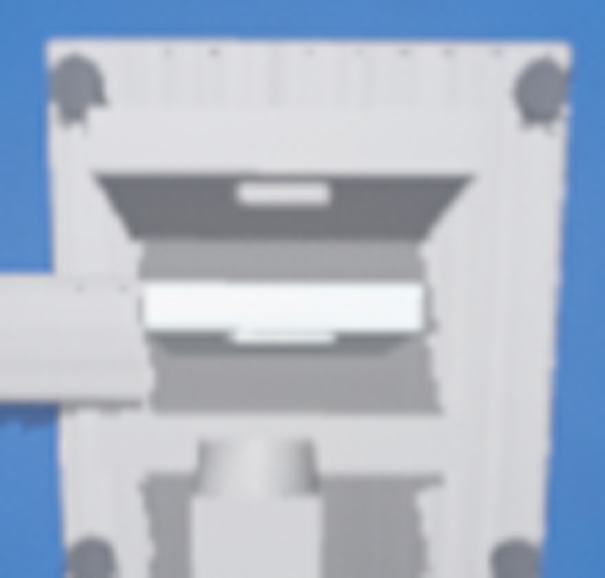

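The crop shows the hole through the far lug, edges at wrist columns 247.8 and 264.4, which puts it at y=-3.5 mm in the tool frame. The pin axis is at +0.6 mm, so I need a 4.1 mm shift to -y. The tip is 40 mm from the mouth after I retreat, then I lower it.

play_rows --commands '[[[-20,2,0],[0,0,0],1],[[-45,4.1,0],[0,0,0],1],[[-45,4.1,20],[0,0,0],1],[[-45,4.1,50],[0,0,0],1],[[-45,4.1,80],[0,0,0],1],[[-45,4.1,93.5],[0,0,0],1],[[-45,4.1,93.5],[0,0,0],1],[[-40,4.1,93.5],[0,0,0],1],[[-30,4.1,93.5],[0,0,0],1],[[-20,4.1,93.5],[0,0,0],1]]'

```text
time_s: 4.85
tcp_pos: [0.5011, 0.1136, 0.0662]
orientation: [-3.141, -0.003, -0.229]
wrist_force: [0.5, -0.3, -3.3]
width: 0.153
gripper_force: 78.7
```

play_rows --commands '[[[0,0,0],[0,0,0],1],[[0,0,0],[0,0,0],1],[[0,0,0],[0,0,0],1]]'

```text
time_s: 5.1
tcp_pos: [0.4991, 0.1139, 0.0652]
orientation: [-3.141, -0.001, -0.23]
wrist_force: [-0.3, -0.2, -1.9]
width: 0.151
gripper_force: 78.7
```

```bash
cat > m.py <<'E'
from h import *
o=manip.observe(); T=o['tcp_pos']; yaw=o['orientation'][2]; print(T,o['orientation'],o['wrist_force'])
import sys
d=snap('wrist',sys.argv[1])
X=np.array([np.cos(yaw),np.sin(yaw),0]);Y=np.array([-np.sin(yaw),np.cos(yaw),0])
c=[]
for v in range(0,230):
    for u in range(190,330):
        if d['range_z'][v,u]>0:
            P=p3(d,u,v)-T; c.append([P@X,P@Y,P[2]+T[2]])
c=np.array(c);x,y,z=c.T
m=(z>.072)&(z<.084)&(x>.03)&(abs(y)<.045)
for a in np.arange(.03,.2,.004):
    k=m&(x>=a)&(x<a+.004)
    if k.sum()>20: print('lug',a.round(3),k.sum(),np.percentile(y[k],[1,99]).round(4),np.median(z[k]).round(4),x[k].min().round(4),x[k].max().round(4))
for a in np.arange(.02,.1,.005):
    k=(abs(z-T[2])<.01)&(abs(y)<.015)&(x>=a)&(x<a+.005)
    if k.sum()>5: print('pin',a.round(3),k.sum(),np.percentile(y[k],[2,98]).round(4),np.percentile(y[k],[2,98]).mean().round(4),np.median(z[k]).round(4),x[k].max().round(4))
E
python3 m.py w3
```

```text
[0.49905498 0.11389622 0.06522603] [-3.14124707e+00 -5.63452640e-04 -2.29505241e-01] [-0.34806593 -0.1785753  -1.92670465]
lug 0.03 53 [-0.034   0.0322] 0.0798 0.03 0.0339
lug 0.094 458 [-0.0255  0.0273] 0.0765 0.0967 0.098
lug 0.098 1159 [-0.0256  0.0274] 0.0769 0.098 0.102
lug 0.102 819 [-0.0255  0.0273] 0.0768 0.102 0.1048
lug 0.114 274 [-0.0188  0.0199] 0.073 0.1163 0.118
lug 0.118 833 [-0.0189  0.0201] 0.073 0.118 0.122
lug 0.122 186 [-0.0185  0.0201] 0.0728 0.122 0.123
pin 0.02 544 [-0.0143  0.0146] 0.0001 0.068 0.025
pin 0.025 197 [-0.0122  0.0102] -0.001 0.0659 0.03
pin 0.03 183 [-0.0055  0.0063] 0.0004 0.0661 0.035
pin 0.035 30 [-0.0055  0.0059] 0.0002 0.0663 0.0358
pin 0.045 174 [-0.0053  0.0061] 0.0004 0.066 0.0499
pin 0.05 200 [-0.0053  0.0061] 0.0004 0.0659 0.0549
pin 0.055 205 [-0.0052  0.006 ] 0.0004 0.066 0.06
pin 0.06 217 [-0.0052  0.0065] 0.0007 0.0659 0.0649
pin 0.065 230 [-0.0051  0.0064] 0.0007 0.066 0.0699
pin 0.07 230 [-0.005   0.0063] 0.0007 0.0659 0.0749
pin 0.075 225 [-0.0051  0.0059] 0.0004 0.0654 0.0798
pin 0.08 84 [-0.0045  0.0059] 0.0007 0.0647 0.0818
pin 0.095 254 [-0.0145  0.0144] -0.0001 0.0684 0.0982
```

The pin is on the hole's axis within 0.4 mm and about 1 mm high. I'll lower it 1 mm and advance gently.

play_rows --commands '[[[5,-0.2,1],[0,0,0],1],[[10,-0.2,1],[0,0,0],1],[[13,-0.2,1],[0,0,0],1],[[14,-0.2,1],[0,0,0],1],[[15,-0.2,1],[0,0,0],1],[[16,-0.2,1],[0,0,0],1],[[17,-0.2,1],[0,0,0],1],[[17,-0.2,1],[0,0,0],1]]'

```text
time_s: 5.82
tcp_pos: [0.5154, 0.1103, 0.0637]
orientation: [-3.141, -0.0, -0.229]
wrist_force: [0.8, -0.1, -2.7]
width: 0.154
gripper_force: 78.7
```

play_rows --commands '[[[1,0,0],[0,0,0],1],[[2,0,0],[0,0,0],1],[[2,0,0],[0,0,0],1]]'

```text
time_s: 6.07
tcp_pos: [0.5175, 0.1098, 0.0637]
orientation: [-3.141, -0.0, -0.229]
wrist_force: [0.3, 0.4, -2.1]
width: 0.154
gripper_force: 78.7
```

No contact force with the tip about 4 mm in. I'll continue.

play_rows --commands '[[[1.5,0,0],[0,0,0],1],[[3,0,0],[0,0,0],1],[[4.5,0,0],[0,0,0],1],[[6,0,0],[0,0,0],1],[[6,0,0],[0,0,0],1]]'

```text
time_s: 6.48
tcp_pos: [0.5237, 0.1084, 0.0638]
orientation: [-3.141, -0.001, -0.229]
wrist_force: [0.5, -1.1, -3.3]
width: 0.151
gripper_force: 78.7
```

```bash
python3 m.py w4; python3 - <<'E'
from h import *
d=load('w4'); cv2.imwrite('pics/w4.png',cv2.resize(d['pixels'][20:220,150:370,::-1],(660,600),interpolation=cv2.INTER_CUBIC))
E
```

```text
[0.52368292 0.10843283 0.0637624 ] [-3.14133674e+00 -5.89571353e-04 -2.29271922e-01] [ 0.45116609 -1.0940433  -3.32565205]
lug 0.03 56 [-0.0341  0.0321] 0.0791 0.0301 0.034
lug 0.07 545 [-0.0263  0.0269] 0.0768 0.0716 0.074
lug 0.074 961 [-0.0263  0.0271] 0.077 0.074 0.0777
lug 0.078 465 [-0.026   0.0269] 0.0769 0.078 0.0795
lug 0.09 433 [-0.0194  0.02  ] 0.073 0.0917 0.094
lug 0.094 664 [-0.0194  0.02  ] 0.0729 0.094 0.0979
lug 0.11 1093 [-0.026   0.0266] 0.0765 0.1113 0.114
lug 0.114 1335 [-0.0262  0.0262] 0.0769 0.114 0.118
lug 0.118 575 [-0.0262  0.026 ] 0.0768 0.118 0.12
pin 0.02 557 [-0.0146  0.0145] -0.0 0.0663 0.025
pin 0.025 191 [-0.0112  0.0108] -0.0002 0.0645 0.03
pin 0.03 188 [-0.0056  0.0062] 0.0003 0.0645 0.035
pin 0.035 25 [-0.0053  0.0062] 0.0005 0.0646 0.0361
pin 0.045 178 [-0.0054  0.0061] 0.0004 0.0645 0.05
pin 0.05 199 [-0.0053  0.006 ] 0.0004 0.0645 0.055
pin 0.055 207 [-0.0052  0.006 ] 0.0004 0.0644 0.06
pin 0.06 215 [-0.0052  0.0065] 0.0006 0.0644 0.0647
pin 0.065 230 [-0.0051  0.0064] 0.0006 0.0644 0.0699
pin 0.07 46 [-0.005   0.0063] 0.0006 0.0645 0.0709
pin 0.075 22 [-0.0049  0.0057] 0.0004 0.0629 0.0797
pin 0.08 84 [-0.0046  0.0059] 0.0007 0.0631 0.0817
pin 0.09 572 [-0.0144  0.0144] 0.0 0.0725 0.095
pin 0.095 360 [-0.0145  0.0145] -0.0 0.0728 0.0976
```

View pics/w4.png

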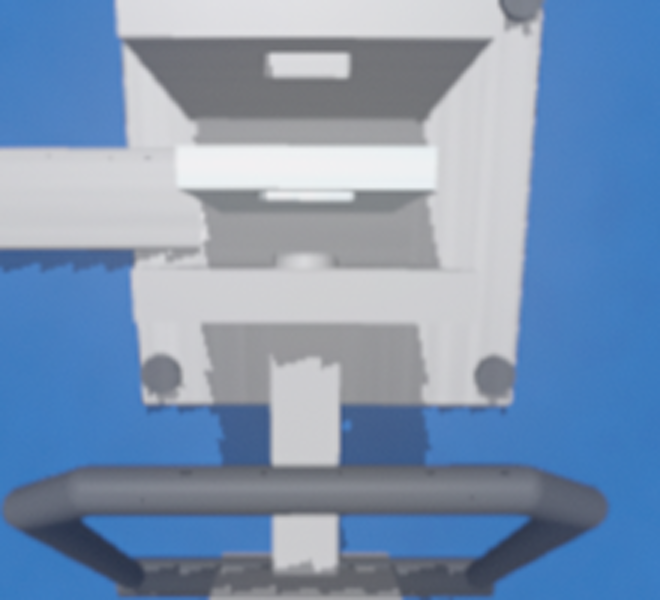

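The tip shows through the near lug at (305,260), in line with the tang and far-lug holes at (308,195) and (308,65). About 47 mm remain.

play_rows --commands '[[[2,0.2,0],[0,0,0],1],[[4,0.3,0],[0,0,0],1],[[6,0.3,0],[0,0,0],1],[[8,0.3,0],[0,0,0],1],[[10,0.3,0],[0,0,0],1],[[12,0.3,0],[0,0,0],1]]'

```text
time_s: 7.03
tcp_pos: [0.5349, 0.1054, 0.0637]
orientation: [-3.142, 0.0, -0.229]
wrist_force: [-0.1, -0.6, -3.0]
width: 0.152
gripper_force: 78.7
```

play_rows --commands '[[[2,0,0],[0,0,0],1],[[4,0,0],[0,0,0],1],[[6,0,0],[0,0,0],1],[[8,0,0],[0,0,0],1],[[10,0,0],[0,0,0],1],[[12,0,0],[0,0,0],1]]'

```text
time_s: 7.53
tcp_pos: [0.5466, 0.1027, 0.0637]
orientation: [-3.142, 0.0, -0.229]
wrist_force: [1.3, 0.0, -1.3]
width: 0.148
gripper_force: 78.7
```

play_rows --commands '[[[2,0,0],[0,0,0],1],[[4,0,0],[0,0,0],1],[[6,0,0],[0,0,0],1],[[8,0,0],[0,0,0],1],[[10,0,0],[0,0,0],1],[[12,0,0],[0,0,0],1]]'

```text
time_s: 8.03
tcp_pos: [0.5582, 0.1, 0.0637]
orientation: [-3.142, 0.0, -0.229]
wrist_force: [0.1, 0.5, -3.1]
width: 0.148
gripper_force: 78.7
```

```bash
python3 m.py w5|egrep 'lug|\[0'
```

```text
[0.55819866 0.0999818  0.06366985] [-3.14152893e+00  1.55915193e-04 -2.29175437e-01] [ 0.07500883  0.49366283 -3.06722029]
lug 0.03 59 [-0.0342  0.0322] 0.0787 0.03 0.0338
lug 0.034 326 [-0.0311  0.0269] 0.0767 0.034 0.038
lug 0.038 336 [-0.0255  0.0271] 0.0768 0.038 0.0399
lug 0.054 206 [-0.0186  0.0202] 0.0729 0.0566 0.058
lug 0.058 576 [-0.0189  0.0201] 0.0728 0.058 0.062
lug 0.062 76 [-0.0189  0.0202] 0.073 0.0622 0.0625
lug 0.074 457 [-0.0262  0.027 ] 0.0769 0.0759 0.0778
lug 0.078 1051 [-0.0259  0.0271] 0.077 0.0781 0.0818
lug 0.082 587 [-0.026  0.027] 0.0769 0.0821 0.084
```

play_rows --commands '[[[2,0,0],[0,0,0],1],[[4,0,0],[0,0,0],1],[[6,0,0],[0,0,0],1],[[7,0,0],[0,0,0],1],[[8,0,0],[0,0,0],1],[[8,0,0],[0,0,0],1]]'

```text
time_s: 8.58
tcp_pos: [0.5661, 0.0981, 0.0637]
orientation: [-3.141, -0.0, -0.229]
wrist_force: [0.6, -0.4, -3.6]
width: 0.153
gripper_force: 78.7
```

play_rows --commands '[[[0.5,0,0],[0,0,0],1],[[1,0,0],[0,0,0],1],[[1.5,0,0],[0,0,0],1],[[1.5,0,0],[0,0,0],1]]'

```text
time_s: 8.92
tcp_pos: [0.5674, 0.0978, 0.0637]
orientation: [-3.141, -0.0, -0.229]
wrist_force: [-0.1, -0.5, -2.0]
width: 0.149
gripper_force: 78.7
```

play_rows --commands '[[[0.4,0,0],[0,0,0],1],[[0.8,0,0],[0,0,0],1],[[0.8,0,0],[0,0,0],1]]'

```text
time_s: 9.17
tcp_pos: [0.5682, 0.0977, 0.0637]
orientation: [-3.141, -0.0, -0.229]
wrist_force: [-0.6, -0.2, -2.6]
width: 0.151
gripper_force: 78.7
```

play_rows --commands '[[[0.4,0,0],[0,0,0],1],[[0.8,0,0],[0,0,0],1],[[0.8,0,0],[0,0,0],1]]'

```text
time_s: 9.42
tcp_pos: [0.569, 0.0975, 0.0637]
orientation: [-3.141, -0.0, -0.229]
wrist_force: [0.5, 0.1, -2.6]
width: 0.149
gripper_force: 78.7
```

play_rows --commands '[[[0.4,0,0],[0,0,0],1],[[0.8,0,0],[0,0,0],1],[[0.8,0,0],[0,0,0],1]]'

```text
time_s: 9.67
tcp_pos: [0.5692, 0.0974, 0.0636]
orientation: [-3.142, 0.001, -0.229]
wrist_force: [-1.4, 1.3, -1.8]
width: 0.148
gripper_force: 78.8
```

```bash
python3 m.py w6; python3 - <<'E'
from h import *
d=load('w6'); cv2.imwrite('pics/w6.png',cv2.resize(d['pixels'][110:260,140:370,::-1],(800,522),interpolation=cv2.INTER_CUBIC))
E
```

```text
[0.56915364 0.09740698 0.063606  ] [-3.14158993e+00  1.05095933e-03 -2.29279465e-01] [-1.37189052  1.34609786 -1.84322364]
lug 0.03 963 [-0.0321  0.0317] 0.0765 0.03 0.0339
lug 0.046 326 [-0.0189  0.0202] 0.0728 0.0477 0.05
lug 0.05 172 [-0.0189  0.0201] 0.073 0.05 0.0515
lug 0.062 229 [-0.0257  0.0271] 0.0768 0.065 0.066
lug 0.066 1008 [-0.026  0.027] 0.0768 0.066 0.07
lug 0.07 783 [-0.0259  0.0271] 0.0768 0.07 0.0732
pin 0.03 494 [-0.0145  0.0144] -0.0 0.0657 0.035
pin 0.035 28 [-0.0052  0.0059] 0.0004 0.0645 0.0358
pin 0.045 250 [-0.0142  0.0144] 0.0001 0.0726 0.05
pin 0.05 531 [-0.0143  0.0143] 0.0 0.0651 0.055
pin 0.055 211 [-0.0052  0.006 ] 0.0004 0.0641 0.06
pin 0.06 142 [-0.0052  0.0064] 0.0006 0.0642 0.0632
pin 0.07 184 [-0.0139  0.0142] 0.0001 0.0642 0.0748
pin 0.075 226 [-0.0052  0.006 ] 0.0004 0.0635 0.0797
pin 0.08 83 [-0.0045  0.0059] 0.0007 0.0628 0.0817
```

View pics/w6.png

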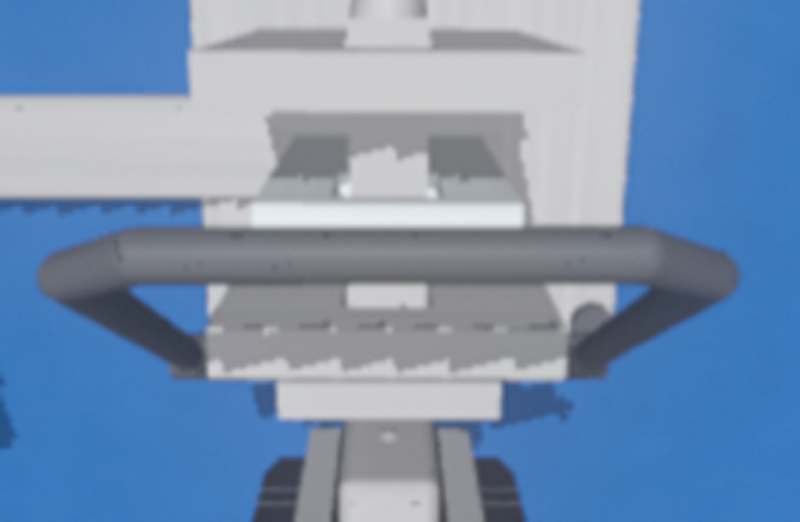

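The pin is through both lugs, with its tip showing beyond the far lug. The shoulder at (388,400) butts against the near lug and the last step stalled with about 2 N. A tiny confirming push, then release.

play_rows --commands '[[[0.5,0,0],[0,0,0],1],[[0.5,0,0],[0,0,0],1],[[0.5,0,0],[0,0,0],1],[[0.5,0,0],[0,0,0],1]]'

```text
time_s: 10.05
tcp_pos: [0.5692, 0.0974, 0.0635]
orientation: [3.142, 0.002, -0.229]
wrist_force: [-5.0, 2.1, 0.1]
width: 0.154
gripper_force: 79.2
```

Home is confirmed by a 5 N reaction. I'll release and lift, checking the closed gripper's profile from depth for the ring push.

play_rows --commands '[[[0,0,0],[0,0,0],0.6],[[0,0,0],[0,0,0],0.5],[[0,0,0],[0,0,0],0.5],[[0,0,0],[0,0,0],0.5],[[-1,0,0],[0,0,0],0.5],[[-1,0,-20],[0,0,0],0.5],[[-1,0,-50],[0,0,0],0.5],[[-1,0,-80],[0,0,0],0.5],[[-1,0,-90],[0,0,0],0.8],[[-1,0,-90],[0,0,0],1]]'

```text
time_s: 10.88
tcp_pos: [0.5718, 0.0975, 0.1569]
orientation: [-3.14, -0.007, -0.229]
wrist_force: [0.8, -0.1, -0.1]
width: 0.229
gripper_force: 0.0
```

play_rows --commands '[[[0,0,0],[0,0,0],1],[[0,0,0],[0,0,0],1],[[0,0,0],[0,0,0],1],[[0,0,0],[0,0,0],1]]'

```text
time_s: 11.22
tcp_pos: [0.5681, 0.0973, 0.1521]
orientation: [3.141, 0.003, -0.229]
wrist_force: [0.8, -0.6, -0.4]
width: -0.001
gripper_force: 0.0
```

```bash
python3 - <<'E'
from h import *
o=manip.observe(); T=o['tcp_pos']; yaw=o['orientation'][2]; print(T,o['orientation'],o['wrist_force'],o['width'])
d=snap('wrist','w7')
X=np.array([np.cos(yaw),np.sin(yaw),0]);Y=np.array([-np.sin(yaw),np.cos(yaw),0])
V,U=np.mgrid[0:384:1,0:512:1]; m=d['range_z']>0; u=U[m].astype(float);v=V[m].astype(float)
q=cv2.undistortPoints(np.stack([u,v],1)[:,None],K(d),np.array(d['distortion'],float))[:,0]
P=np.array(d['position'])+(np.stack([q[:,0],-q[:,1],-np.ones(len(q))],1)*d['range_z'][m][:,None])@RM(d).T
D=P-T; x,y,z=D@X,D@Y,D[:,2]
for a in range(-10,90,8):
    k=(z*1e3>=a)&(z*1e3<a+8)&(x<.03)
    if k.sum()>5: print('grip z',a,k.sum(),'y',y[k].min().round(3),y[k].max().round(3),'xmax',x[k].max().round(3), 'xmax |y|<.03',x[k&(abs(y)<.03)].max().round(3) if (k&(abs(y)<.03)).any() else '')
W=P[:,2]
k=(abs(y)<.02)&(W>.105)&(x>.03)&(W<.14); print('bar',k.sum(), x[k].min(),x[k].max(),np.median(x[k]),W[k].max(),y[k].mean())
k=(abs(y)<.012)&(W>.06)&(W<.074)&(x>.08); print('tip end x',np.percentile(x[k],[50,99,100]) if k.any() else '')
k=(abs(y)<.026)&(W>.0745)&(W<.08)&(x>.02); print('lug x',np.percentile(x[k],[0,1,50,99,100]))
cv2.imwrite('pics/w7.png',cv2.resize(d['pixels'][:,:,::-1],(800,600),interpolation=cv2.INTER_CUBIC))
E
```

```text
[0.56806326 0.09731481 0.15208665] [ 3.14084570e+00  2.87964164e-03 -2.29228670e-01] [ 0.77252443 -0.56705916 -0.44627934] -0.000885408777685036
grip z -2 75 y -0.01 0.012 xmax 0.012 xmax |y|<.03 0.012
grip z 6 324 y -0.013 0.014 xmax 0.012 xmax |y|<.03 0.012
grip z 14 390 y -0.013 0.014 xmax 0.012 xmax |y|<.03 0.012
grip z 22 461 y -0.013 0.014 xmax 0.012 xmax |y|<.03 0.012
grip z 30 531 y -0.013 0.014 xmax 0.012 xmax |y|<.03 0.012
grip z 38 942 y -0.031 0.031 xmax 0.015 xmax |y|<.03 0.015
grip z 46 2515 y -0.037 0.038 xmax 0.015 xmax |y|<.03 0.015
grip z 54 3931 y -0.043 0.044 xmax 0.014 xmax |y|<.03 0.013
grip z 62 3858 y -0.049 0.05 xmax 0.019 xmax |y|<.03 0.019
grip z 70 6396 y -0.057 0.057 xmax 0.019 xmax |y|<.03 0.019
grip z 78 7814 y -0.062 0.063 xmax 0.019 xmax |y|<.03 0.019
grip z 86 7251 y -0.062 0.062 xmax 0.021 xmax |y|<.03 0.021
bar 532 0.04930517997513347 0.0548274886685332 0.05237797037191956 0.1260520118709546 0.0005657773387240682
tip end x [0.08111686 0.08191217 0.0819135 ]
lug x [0.02001406 0.0208919  0.03432228 0.07362903 0.07367114]
```

View pics/w7.png

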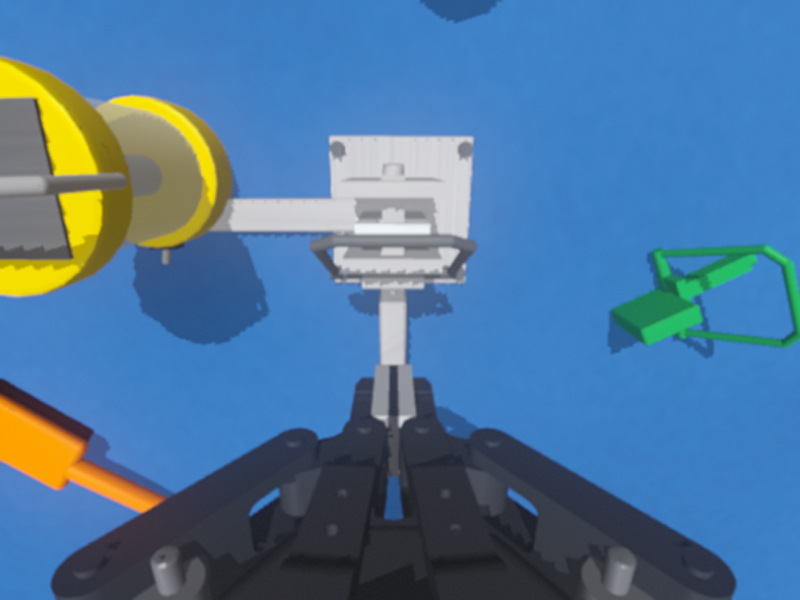

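The ring is still open, with its bar at (393,240) and the pin home (tip past the far lug at (393,170)). The closed fingers are ±14 mm wide up to 38 mm above their tips, so they fit inside the ring. I'll enter behind the bar.

play_rows --commands '[[[14,0,0],[0,0,0],1],[[27,0,0],[0,0,0],1],[[27,0,0],[0,0,0],1],[[27,0,20],[0,0,0],1],[[27,0,40],[0,0,0],1],[[27,0,45],[0,0,0],1],[[27,0,45],[0,0,0],1],[[27,0,45],[0,0,0],1]]'

```text
time_s: 11.93
tcp_pos: [0.5949, 0.0914, 0.1086]
orientation: [3.141, 0.001, -0.229]
wrist_force: [-0.1, 1.4, 1.0]
width: -0.001
gripper_force: 0.0
```

play_rows --commands '[[[2,0,0],[0,0,0],1],[[4,0,0],[0,0,0],1],[[6,0,0],[0,0,0],1],[[8,0,1],[0,0,0],1],[[10,0,2],[0,0,0],1],[[12,0,3],[0,0,0],1]]'

```text
time_s: 12.43
tcp_pos: [0.6074, 0.0885, 0.1058]
orientation: [-3.141, -0.0, -0.229]
wrist_force: [-0.1, -0.5, 0.5]
width: 0.003
gripper_force: 0.1
```

play_rows --commands '[[[2,0,1],[0,0,0],1],[[4,0,3],[0,0,0],1],[[6,0,4],[0,0,0],1]]'

```text
time_s: 12.68
tcp_pos: [0.6123, 0.0873, 0.1013]
orientation: [3.141, 0.002, -0.229]
wrist_force: [-3.0, 0.5, 2.1]
width: -0.001
gripper_force: 1.3
```

```bash
cat > r.py <<'E'
from h import *
import sys
o=manip.observe(); T=o['tcp_pos']; yaw=-.229; print(T,o['wrist_force'])
d=snap('wrist',sys.argv[1])
X=np.array([np.cos(yaw),np.sin(yaw),0]);Y=np.array([-np.sin(yaw),np.cos(yaw),0])
V,U=np.mgrid[0:384,0:512]; m=d['range_z']>0; u=U[m].astype(float);v=V[m].astype(float)
q=cv2.undistortPoints(np.stack([u,v],1)[:,None],K(d),np.array(d['distortion'],float))[:,0]
P=np.array(d['position'])+(np.stack([q[:,0],-q[:,1],-np.ones(len(q))],1)*d['range_z'][m][:,None])@RM(d).T
D=P-np.array([.56806,.09731,0]); x,y,W=D@X,D@Y,D[:,2]   # frame: old TCP; mouth at x~.0255
xt=(T-np.array([.56806,.09731,0]))@X; print('tcp x',xt)
k=(abs(y)>.016)&(abs(y)<.023)&(W>.083)&(W<.14)&(x>.04)&(x<.12); print('bar',k.sum(), np.percentile(x[k],[1,50,99]) if k.any() else '',np.percentile(W[k],[50,99]) if k.any() else '')
k=(abs(y)<.02)&(W>.055)&(W<.07)&(x>.085)&(x<.12); print('beyond tip',k.sum(),np.percentile(x[k],[1,50,99]) if k.any() else '')
k=(abs(y)<.012)&(W>.055)&(W<.072)&(x>.074)&(x<.088); print('tip x',x[k].max() if k.any() else '')
E
python3 r.py w8
```

```text
[0.61229641 0.08725196 0.10126109] [-2.97102016  0.54968275  2.0958561 ]
tcp x 0.04536478461000033
bar 272 [0.05764579 0.06066563 0.06271665] [0.12073518 0.12234759]
beyond tip 0 
tip x 0.08348721772818199
```

The bar is swinging with about 3 N and the pin has stayed home. I'll continue.

play_rows --commands '[[[2,0,1],[0,0,0],1],[[4,0,2],[0,0,0],1],[[6,0,3.5],[0,0,0],1],[[8,0,5],[0,0,0],1],[[10,0,6.5],[0,0,0],1]]'

```text
time_s: 13.15
tcp_pos: [0.6223, 0.0849, 0.0947]
orientation: [3.141, 0.001, -0.229]
wrist_force: [-4.9, 0.8, -0.3]
width: 0.002
gripper_force: 1.9
```

play_rows --commands '[[[2,0,1.5],[0,0,0],1],[[4,0,3],[0,0,0],1],[[6,0,4.5],[0,0,0],1],[[8,0,6],[0,0,0],1]]'

```text
time_s: 13.48
tcp_pos: [0.6293, 0.0832, 0.0883]
orientation: [3.141, 0.003, -0.229]
wrist_force: [-5.8, 0.8, -3.0]
width: 0.001
gripper_force: 3.0
```

```bash
python3 r.py w9
```

```text
[0.62928362 0.08318979 0.08827408] [-5.81807172  0.81317743 -2.98524366]
tcp x 0.06283064729050557
bar 800 [0.06920103 0.07446908 0.07963502] [0.13246827 0.13988357]
beyond tip 0 
tip x 0.08377975935129206
```

play_rows --commands '[[[2,0,0.5],[0,0,0],1],[[4,0,1],[0,0,0],1],[[6,0,1.5],[0,0,0],1],[[8,0,1.5],[0,0,0],1],[[9,0,1.5],[0,0,0],1],[[9,0,1.5],[0,0,0],1]]'

```text
time_s: 14.03
tcp_pos: [0.633, 0.0819, 0.0843]
orientation: [3.14, 0.013, -0.229]
wrist_force: [-11.6, 3.7, -7.7]
width: -0.001
gripper_force: 6.0
```

```bash
python3 r.py w10
```

```text
[0.63298126 0.08187341 0.08428171] [-11.60403465   3.73198168  -7.68388495]
tcp x 0.06673058246639064
bar 1314 [0.06511728 0.07516635 0.08351499] [0.13373926 0.13986421]
beyond tip 0 
tip x 0.08392630695057271
```

The push is stalling because the bar must slide down the finger and friction nearly locks it. I'll back off, raise the fingertips to just under the bar, and follow the arc downward so friction helps.

play_rows --commands '[[[-6,0,0],[0,0,0],1],[[-10,0,0],[0,0,0],1],[[-14,0,0],[0,0,0],1],[[-18,0,-3],[0,0,0],1],[[-22,0,-6],[0,0,0],1],[[-26,0,-10],[0,0,0],1],[[-31,0,-15],[0,0,0],1],[[-36,0,-20],[0,0,0],1],[[-38,0,-26],[0,0,0],1],[[-38,0,-32],[0,0,0],1]]'

```text
time_s: 14.92
tcp_pos: [0.6025, 0.0898, 0.1208]
orientation: [-3.141, -0.001, -0.229]
wrist_force: [0.2, -1.2, 0.1]
width: 0.001
gripper_force: 0.0
```

play_rows --commands '[[[0,0,0],[0,0,0],1],[[0,0,0],[0,0,0],1]]'

```text
time_s: 15.08
tcp_pos: [0.6035, 0.0896, 0.1206]
orientation: [-3.141, -0.002, -0.229]
wrist_force: [-0.9, -0.1, -0.4]
width: -0.0
gripper_force: 0.0
```

```bash
python3 r.py w11
```

```text
[0.60348817 0.08963816 0.1206313 ] [-0.91637144 -0.09623322 -0.38529821]
tcp x 0.03624481586738169
bar 247 [0.04983364 0.05299207 0.05491321] [0.12376006 0.12545063]
beyond tip 0 
tip x 0.08303608243036324
```

play_rows --commands '[[[3.5,0,1.2],[0,0,0],1],[[7.5,0,2.6],[0,0,0],1],[[12,0,5.5],[0,0,0],1],[[17,0,8.6],[0,0,0],1],[[20,0,11.8],[0,0,0],1],[[23.5,0,15.1],[0,0,0],1]]'

```text
time_s: 15.63
tcp_pos: [0.6252, 0.0842, 0.1039]
orientation: [3.141, 0.001, -0.229]
wrist_force: [-2.1, 0.5, 0.8]
width: -0.0
gripper_force: 0.9
```

play_rows --commands '[[[3.4,0,3.5],[0,0,0],1],[[6.2,0,7],[0,0,0],1],[[8.5,0,10.5],[0,0,0],1],[[10.6,0,13.5],[0,0,0],1],[[12.2,0,16.5],[0,0,0],1],[[13.7,0,19.5],[0,0,0],1],[[15.8,0,22],[0,0,0],1]]'

```text
time_s: 16.22
tcp_pos: [0.6409, 0.0807, 0.0823]
orientation: [-3.141, -0.0, -0.229]
wrist_force: [0.7, -0.6, 0.2]
width: 0.002
gripper_force: 0.0
```

```bash
python3 r.py w12
```

```text
[0.6409378  0.08073452 0.0823334 ] [ 0.69270346 -0.55214708  0.17978584]
tcp x 0.07473793930162748
bar 1056 [0.07054578 0.08185933 0.08754935] [0.13434568 0.13868515]
beyond tip 495 [0.08944871 0.09235249 0.09433553]
tip x 0.08148129016171275
```

It snapped: the bar now sits about 11 mm beyond the tip, at shank height. I'll lift straight out.

play_rows --commands '[[[-3,0,0],[0,0,0],1],[[-3,0,-15],[0,0,0],1],[[-3,0,-45],[0,0,0],1],[[-10,0,-80],[0,0,0],1],[[-20,0,-110],[0,0,0],1],[[-20,0,-110],[0,0,0],1],[[-20,0,-110],[0,0,0],1],[[-20,0,-110],[0,0,0],1]]'

```text
time_s: 16.93
tcp_pos: [0.6207, 0.0854, 0.1925]
orientation: [-3.142, -0.0, -0.229]
wrist_force: [-0.6, 1.0, 0.4]
width: 0.001
gripper_force: 0.0
```

```bash
python3 r.py w13; python3 - <<'E'
from h import *
d=load('w13'); cv2.imwrite('pics/w13.png',cv2.resize(d['pixels'][:,:,::-1],(800,600),interpolation=cv2.INTER_CUBIC))
E
```

```text
[0.62068673 0.08536709 0.19252435] [-0.61586441  1.0325873   0.3948948 ]
tcp x 0.05396393371675029
bar 0  
beyond tip 195 [0.08946748 0.09174062 0.09379614]
tip x 0.08102735033574557
```

View pics/w13.png

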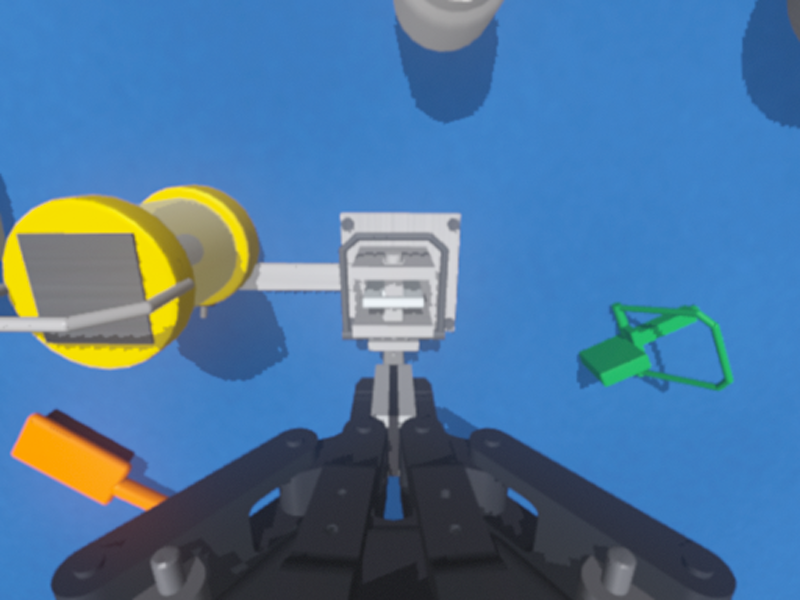

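The view shows the ring shut around both lugs (bar at (394,237)), the shoulder against the near lug at (393,345), and the gripper clear. A quick check of the gap, then I hand in.

```bash
cat >> r.py <<'E'
k=(abs(y)<.024)&(W>.0745)&(W<.08)&(x>.05)&(x<.08); far=np.percentile(x[k],99); print('far face',far)
k=(abs(y)<.015)&(abs(y)>.008)&(W>.060)&(W<.075)&(x<.03)&(x>.005); print('shoulder plate',k.sum(),np.percentile(x[k],[2,50,98]),'mouth',far-.048)
k=(abs(y)<.005)&(W>.055)&(W<.075)&(x>far+.001)&(x<.087); print('protrusion',x[k].max()-far)
E
python3 r.py w14
```

```text
[0.62026302 0.08527566 0.19162644] [-0.60125687 -0.56743978 -0.36440311]
tcp x 0.053572040220062775
bar 0  
beyond tip 233 [0.08887618 0.09216437 0.09422458]
tip x 0.08099287179684174
far face 0.07450740735485926
shoulder plate 114 [0.01518101 0.02033433 0.02197751] mouth 0.026507407354859264
protrusion 0.006485464441982475
```

```bash
python3 -c "
from cell import ticket
print(ticket.sign_off())"
```

```text
the job is handed in; nothing more can be done
None
```

I handed the job in with the pin through both lugs and its ring snapped shut over the end. The shoulder went fully home but crept back when the ring snapped, and by depth measurement now sits about 2–4 mm from the near lug (limit 6 mm). The gripper is clear; wrist force stayed under about 15 N during the work, and I saw no contact with the bowl, jar or hairbrush.

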